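Close the rinser's strainer and hold a pitcher down on the spray star

ROBOT

A 7-joint arm with a two-finger parallel gripper is mounted at the origin on the work surface. World frame = base frame: x ahead of the robot, y to its left, z up, the work surface at z = 0. Lengths are in m, angles in rad, forces in N, time in s.
With the tool pointing down it reaches from about 0.425 to 0.875 m from the base axis. Payload 4.7 kg.
Tool frame: the origin (TCP) lies on the centre line of the jaws, within the pads' length; the fingertips stand ahead of it and the grasp point (between the pads) lies 2 mm behind it (nose_length is the z of the fingertips in the tool frame, in m); z points along the fingers, y is the line along which they close (so a half turn about z gives the same grasp; the last joint's range is limited). The gripper opens to 87 mm and grips with 3 to 60 N. Pads are 19 mm wide; open, the fingers measure 117 mm over their backs; the gripper's body (75 mm by 190 mm) begins 51 mm behind the grasp point.
Start: joints at [1.155, 0.321, -0.07, 1.45, 0.023, 1.371, -0.057], TCP at [0.271, -0.591, 0.2] pointing down, gripper open.
Joint ranges: [-2.86, 2.86], [-0.3, 2.09], [-1.38, 1.24], [0.06, 2.45], [-1.56, 4.7], [0.09, 2.05], [-2.69, 2.69]. Speed limits (rad/s): [2.57, 2.57, 3.14, 3.14, 3.14, 3.14, 3.14].

INTERFACE

Orientations are given as a rotation vector (axis times angle).
In Python, from bench import * gives the robot as it stands.
- The arm moves only by the tool send_rows, never from a script. Its arguments are lists of equal length, an entry for each row: "xyz": the shift along the tool's x, y, z in mm, a list of three; "dr": the turn, a rotation vector about the tool's x, y, z in rad, a list of three. A call has exactly 10 rows; each row is the pose to reach, as a shift and turn from the pose commanded when the call began, along the tool's axes at that moment; what a row does not reach only later rows make up. A row lasts 1/12 s, in which the tool goes at most 41.7 mm and 7.16 degrees, less where a joint would pass 70% of its speed; a pose out of reach is approached as far as the arm can. A call with a gripper value outside its range is refused whole. "jaw" is the finger opening in mm, from 0 to 87, set as the call begins (left out, the last holds). The fingers move at their own pace and stop on an object; "grip_force" is the grip in N (left out, the last holds). Time passes only in rows, so rows that repeat a pose let the fingers close, or fill a call up. It gives the time, the measured TCP pose, the force, the opening and the grip force at its end, in the units of the state.
- get_state(): the state, without advancing time (a new reading comes with each control period).
- get_image(name): name is "side" or "top" or "wrist"; returns the picture (480x640x3 uint8, red, green, blue); there is no depth.
- calibration(name): a dict with "vfov" (degrees; the focal length in pixels is half the picture's height over the tangent of half this angle, whatever the lens; pixels are square), "cx", "cy" (the principal point, pixels), "rvec" (rotation vector, rad) and "tvec" (3), from world to camera coordinates, as OpenCV has them; the wrist camera has in their place "hand_eye" (4x4, takes a point from camera to tool coordinates, whose origin is the TCP and whose axes are the flange's). Camera axes: x right, y down, z forward; pixel columns grow to the right and rows downward; lengths in m; the calibration is good to about 2 mm. A picture is of the moment at which its call begins: read the wrist's pose just before it. calibration takes no time and is no camera call.
- close_job(): hands the job in; it is judged then, once.
The state is a dict: "time": time; "joint_positions": joint angles; "qd": joint speeds; "joint_torque": joint torques, N m; "position": TCP position; "tool_rot": TCP orientation; "ft_force": force on the tool from outside, world axes, zero at the start; "torque": the same for the moment, N m; "grip_width": opening from 0.0 (shut) to 1.0 (fully open); "grip_force": force on a finger pad.
Only numpy, scipy, OpenCV 4.12 (cv2) and the standard library are available. Lean on these libraries where they do the work, as an engineer would, in place of code of your own. Each camera call takes 0.05 s, during which the arm holds its last target. There are 200 camera calls.

TASK

Put the pitcher rinser back into use: first turn the loose hex cap of its inlet strainer clockwise by hand until it is fully home against its stop, then take the small steel milk pitcher from the drain mat, keep it upside-down as it stands, centre it on the rinser's spring-loaded star and press the star about half-way down, never down to its bottom. Finish while holding the pitcher there, the star still half-way down, and do not press the star before the cap is tight; leave the mug, the tumbler and the tamper where they stand.

Things in the scene. Friction and masses are not known exactly. Their poses are not given: they have to be found in the camera images.
- rinser_center (a point): Pitcher rinser: fixed low steel drip tray 170 x 150 mm (its x by y), grille top 24 mm above the work surface, rim 28 mm. This point: centre of the grille's top, under the star; x points from the tray to the inlet strainer, z up. The tray stands on one side of the work surface (left or right), the drain mat (240 x 260 mm, 8 mm thick) on the other.
- star_top (a point): Star of the rinser: a black six-armed plastic star, 90 mm from tip to tip, arms 10 mm wide and 6 mm thick, flat on top, on a spring plunger in the middle of the tray. This point is the centre of its flat top, 48 mm above the work surface at rest; it moves with the star, z up.
- star (a joint): Travel of the star, straight down, in m: 0 at rest (top 24 mm above the grille), 0.024 at its bottom (top flush with the grille). Half-way is 0.012. The spring needs 4 N to start and 0.3 N more per mm: about 8 N at half-way, 11 N at the bottom. It springs back when let go.
- cap_grip (a point): Steel hex cap of the strainer, axis upright, 130 mm from the star along the rinser's x: 36 mm across flats, hexagon 49 to 73 mm above the work surface, on a round collar 50 mm across (42 to 49 mm) with a small tab that meets a brass post when home. Point: on the axis at 61 mm; turns with the cap; x is square to one pair of flats (others at 60, 120 degrees), z up. Free above and beside.
- cap (a joint): Angle of the hex cap in rad, growing as it is turned clockwise seen from above (tightened): starts between 0 and 0.6, firm stop (fully home) at 1.5. It drags with about 0.15 N m, stays where it is left and does not rise or sink as it turns.
- pitcher_mid (a point): Small steel milk pitcher, loose, upside-down on its mouth on the drain mat: round, 58 mm across (54 mm at the mouth, below), 72 mm high, about 0.14 kg. Point: on its axis half-way up, 36 mm above the rim, 44 mm above the work surface at the start. z up, out of the base; thin handle to its -x, reaching 53 mm from the axis, small lip to its +x; plain sides at its +y and -y.
- mug: White stoneware mug, upside-down on the drain mat, 78 mm in diameter, 85 mm high, handle to its -x. Origin: centre of the underside. Not to be disturbed.
- tumbler: Clear glass tumbler, upside-down on the drain mat, 74 mm in diameter at the mouth (below), 90 mm high. Origin: centre of the underside. Not to be disturbed.
- tamper: Steel coffee tamper standing on the work surface, 58 mm in diameter, 92 mm high. Origin: centre of the underside. Not to be disturbed.

How it is judged:
On the way, in this order (a step that is already met when the one before it is completed fails the run):
1. the hex cap is turned fully home (value of joint cap above 1.4 rad), for 0.2 s.
2. the upturned pitcher holds the star about half-way down (value of joint star between 0.007 and 0.017 m and horizontal distance between pitcher_mid and star_top below 0.015 m and angle between pitcher_mid's own z axis and vertical below 0.15 rad and z of pitcher_mid in the frame of star_top between 0.031 and 0.041 m), for 0.5 s.
At the end, for the whole second after the job is handed in: The cap is home (within 0.1 rad of its stop); the upturned pitcher sits on the star, upright within 0.15 rad, centred within 15 mm and its rim on the star's top, and keeps the star pressed 7 to 17 mm (half-way is 12) while the program finishes; mug, tumbler and tamper still stand (all of step 2 and value of joint cap above 1.4 rad and angle between each of tumbler, mug, tamper's own z axis and vertical below 0.2 rad); the arm keeps its last pose, push and grip.
It fails at once if the star is pressed down to its bottom (more than 22.5 mm) (value of joint star above 0.0225 m).
It fails at once if the star is pressed before the cap is tight (value of joint star above 0.005 m and value of joint cap below 1.38 rad).
It fails at once if the mug, the tumbler or the tamper is pushed away by more than 40 mm (distance of any of tumbler, mug, tamper from where it was at the start of the episode above 0.04 m).
It also fails if it takes over 58 s, if anything falls off the work surface, if the arm or the gripper's body presses on something with over 40 N, if the wrist force passes 120 N, or if a joint passes its speed limit or range.

## Working session

There is one attempt and no reset: what is moved stays moved. The work goes in short steps, Python scripts to look and compute and a tool call to move; the robot and the scene stay as the last step left them, time stands still between calls to the robot, and variables do not carry over. Pictures are saved under pics/ and viewed, at most 10 in all, crops included, and the job is handed in when it is done.

Besides the shell and the picture viewer there is one more tool, called after ">>>" by a JSON object that holds its "method" and its "body", one argument or row to a line. send_rows: Moves the arm, as the interface text tells. Its arguments: {"type":"object","properties":{"xyz":{"type":"array"},"dr":{"type":"array"},"jaw":{"type":"number"},"grip_force":{"type":"number"}},"required":["xyz","dr"]}

```bash
ls; mkdir -p pics; python3 - <<'E'
from bench import *
import cv2
s=get_state();print({k:(v if not hasattr(v,'tolist') else v.tolist()) for k,v in s.items()})
for n in ("top","side"):
    im=get_image(n);cv2.imwrite(f"pics/{n}0.png",im[:,:,::-1]);print(n,calibration(n))
print(calibration("wrist"))
try: print(nose_length)
except Exception as e: print(e)
E
```

```text
pics
{'time': 0.0, 'joint_positions': [1.155113738254361, 0.32184977660950526, -0.07008416295926911, 1.45170836398107, 0.022613004586351546, 1.3708110984826223, -0.0569363869168262], 'qd': [-0.0019674002618980304, 0.001412802995396998, 0.0006913986570544524, -9.206435849641332e-05, 0.00011149821894213171, 0.00036345935101015877, 0.0010196108920917748], 'joint_torque': [6.747032330167713e-05, -49.12956118583679, -0.40380905382335186, -31.253485679626465, -0.06383737782016397, 0.04364481079392135, 0.000186507563739724], 'position': [0.2705259390486273, -0.590347062247374, 0.19922743912479585], 'tool_rot': [-3.067463360977078, -0.6695037696047826, 0.0008392040125043149], 'ft_force': [-0.41107205266734087, -0.709650456839701, -0.9275769539619564], 'torque': [0.014878033086262687, 0.011940346653383208, -0.02608850177020709], 'grip_force': 0.0, 'grip_width': 0.9980933793557664}
top {'vfov': 54.74003376837396, 'cx': 320.9163276533415, 'cy': 238.48871091213175, 'rvec': array([ 2.14952902, -2.1822297 ,  0.1138727 ]), 'tvec': array([0.03222167, 0.62671279, 0.74663831])}
side {'vfov': 47.56196895782356, 'cx': 309.12130779514155, 'cy': 239.99707449214526, 'rvec': array([ 0.7502126 , -2.46310537,  1.23249155]), 'tvec': array([0.52066767, 0.25520282, 0.92572517])}
{'vfov': 59.4602284402447, 'cx': 321.98354238943915, 'cy': 241.10449349835437, 'hand_eye': array([[-4.68843147e-04, -9.62150537e-01, -2.72518117e-01,
         7.58158155e-02],
       [ 9.99999621e-01, -2.51124361e-04, -8.33792384e-04,
         6.17629789e-04],
       [ 7.33797852e-04, -2.72518405e-01,  9.62150290e-01,
        -1.83747711e-01],
       [ 0.00000000e+00,  0.00000000e+00,  0.00000000e+00,
         1.00000000e+00]])}
0.017
```

View pics/top0.png

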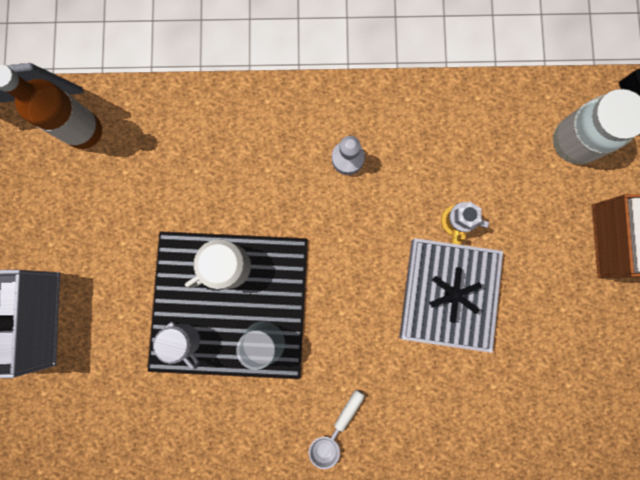

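View pics/side0.png

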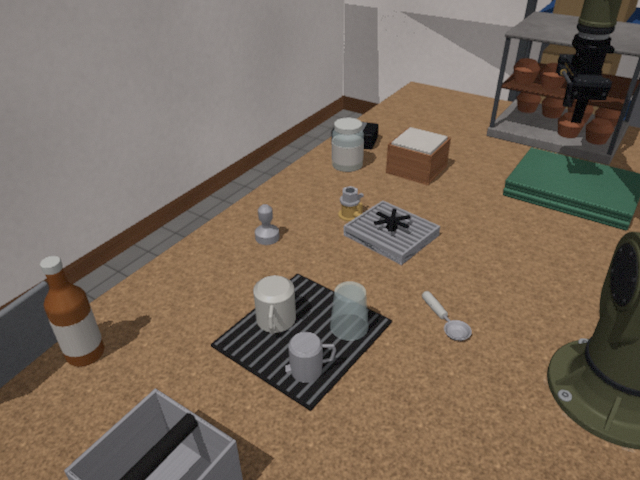

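The top view shows the star near (456,294), the hex cap near (469,215), the pitcher near (175,344), the mug (218,264), the tumbler (260,346) and the tamper (348,150). The side view shows the pitcher at (306,357), with its handle at (325,352).

```bash
cat > h.py <<'E'
from bench import *
import numpy as np, cv2
from scipy.spatial.transform import Rotation as R
def cam(n, s=None):
    c=calibration(n); f=240/np.tan(np.radians(c["vfov"])/2)
    K=np.array([[f,0,c["cx"]],[0,f,c["cy"]],[0,0,1]])
    if n=="wrist":
        T=np.eye(4);T[:3,:3]=R.from_rotvec(s["tool_rot"]).as_matrix();T[:3,3]=s["position"]
        W=T@np.array(c["hand_eye"])
    else:
        E=np.eye(4);E[:3,:3]=R.from_rotvec(c["rvec"]).as_matrix();E[:3,3]=c["tvec"];W=np.linalg.inv(E)
    return K,W
def onz(n,px,z,s=None):
    K,W=cam(n,s);d=W[:3,:3]@np.linalg.inv(K)@[px[0],px[1],1];o=W[:3,3]
    return o+d*(z-o[2])/d[2]
def proj(n,p,s=None):
    K,W=cam(n,s);q=K@(np.linalg.inv(W)@np.append(p,1))[:3];return q[:2]/q[2]
def totool(p,s):   # world point -> mm in tool axes
    return 1000*R.from_rotvec(s["tool_rot"]).inv().apply(np.array(p)-s["position"])
E
python3 - <<'E'
from h import *
for nm,px,z in [("star",(456,294),.048),("cap",(469.5,214),.073),("pitch",(172,344),.08),("mug",(219,264),.093),("tumb",(260,345),.05),("tamp",(350,144),.09),("t1",(414,241),.028),("t2",(503,250),.028),("t3",(493,350),.028),("t4",(402,339),.028),("m1",(160,234),.008),("m2",(307,238),.008),("m3",(300,377),.008),("m4",(149,370),.008)]:
    print(nm,onz("top",px,z).round(4))
s=get_state();print(R.from_rotvec(s["tool_rot"]).as_matrix().round(3))
im=cv2.imread("pics/top0.png")
a=cv2.resize(im[300:400,130:310],(720,400),interpolation=cv2.INTER_CUBIC)
cv2.imwrite("pics/c0.png",a)
E
```

```text
star [ 0.5313 -0.1959  0.048 ]
cap [ 0.6588 -0.2163  0.073 ]
pitch [0.4617 0.2553 0.08  ]
mug [0.5835 0.1808 0.093 ]
tumb [0.4546 0.1233 0.05  ]
tamp [ 0.7719 -0.0259  0.09  ]
t1 [ 0.621  -0.1347  0.028 ]
t2 [ 0.6035 -0.2844  0.028 ]
t3 [ 0.4383 -0.2585  0.028 ]
t4 [ 0.4583 -0.1089  0.028 ]
m1 [0.642  0.3028 0.008 ]
m2 [0.6311 0.0469 0.008 ]
m3 [0.3958 0.0615 0.008 ]
m4 [0.411  0.3163 0.008 ]
[[ 0.909  0.417 -0.001]
 [ 0.417 -0.909  0.001]
 [-0.    -0.002 -1.   ]]
```

View pics/c0.png

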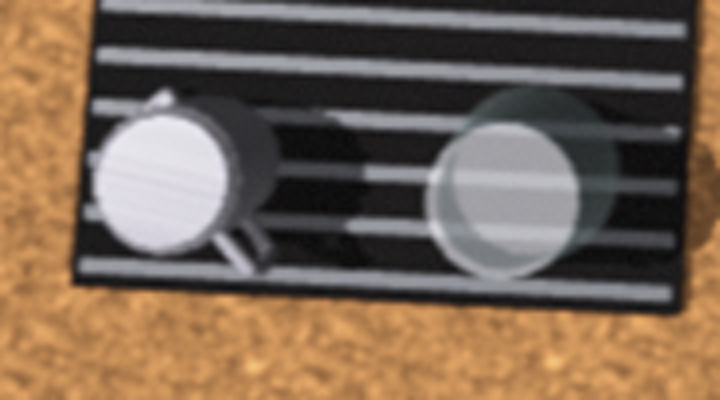

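The crop shows the pitcher's base centre near (170,346). Its handle points toward the lower right, ending near (191,367), so the plain sides lie upper right and lower left. I'll go above the cap first.

>>> {"method": "send_rows", "body": {
  "xyz": [
    [25, -9, 0],
    [60, -21, 0],
    [100, -35, 0],
    [139, -49, 0],
    [178, -63, 0],
    [217, -77, 0],
    [256, -91, 0],
    [295, -105, 0],
    [334, -119, 0],
    [373, -132, 0]
  ],
  "dr": [
    [0, 0, 0],
    [0, 0, 0],
    [0, 0, 0],
    [0, 0, 0],
    [0, 0, 0],
    [0, 0, 0],
    [0, 0, 0],
    [0, 0, 0],
    [0, 0, 0],
    [0, 0, 0]
  ],
  "jaw": 87
}}

```text
time: 0.93
position: [0.5557, -0.3137, 0.2001]
tool_rot: [-3.069, -0.67, 0.001]
ft_force: [0.7, -0.5, 0.3]
grip_width: 0.998
grip_force: 0.0
```

>>> {"method": "send_rows", "body": {
  "xyz": [
    [36, -12, 5],
    [70, -24, 10],
    [100, -34, 17],
    [120, -41, 25],
    [132, -45, 32],
    [136, -46, 35],
    [136, -46, 35],
    [136, -46, 35],
    [136, -46, 35],
    [136, -46, 35]
  ],
  "dr": [
    [0, 0, -0.08],
    [0, 0, -0.16],
    [0, 0, -0.24],
    [0, 0, -0.32],
    [0, 0, -0.4],
    [0, 0, -0.48],
    [0, 0, -0.56],
    [0, 0, -0.6],
    [0, 0, -0.6],
    [0, 0, -0.6]
  ]
}}

```text
time: 1.77
position: [0.6591, -0.217, 0.1648]
tool_rot: [-2.735, -1.545, 0.001]
ft_force: [-0.3, -0.2, -0.3]
grip_width: 0.994
grip_force: 0.0
```

```bash
python3 - <<'E'
from h import *
s=get_state();im=get_image("wrist");cv2.imwrite("pics/w1.png",im[:,:,::-1])
np.save("w1s.npy",np.r_[s["position"],s["tool_rot"]])
print(s["time"],s["position"],np.round(s["joint_positions"],3),R.from_rotvec(s["tool_rot"]).as_matrix().round(3),s["ft_force"],s["torque"])
print(proj("wrist",(.6588,-.2163,.073),s),proj("wrist",(.5313,-.1959,.048),s))
E
```

```text
1.7667 [ 0.65907332 -0.21701648  0.16478057] [ 0.577  0.464 -0.418  1.363  0.187  1.355 -0.383] [[ 0.516  0.856 -0.001]
 [ 0.856 -0.516  0.   ]
 [-0.    -0.001 -1.   ]] [-0.30899311 -0.23508583 -0.25779945] [-0.04410188  0.00025901  0.05647191]
[319.78208729 236.64161239] [164.23751736 288.86100461]
```

View pics/w1.png

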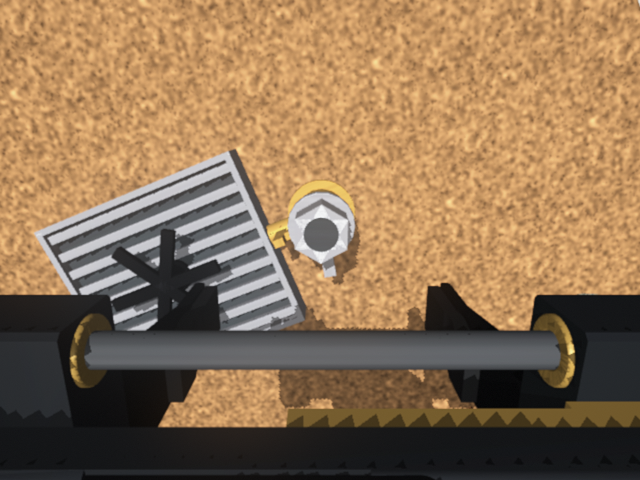

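The wrist view shows the hex cap centred at about (321,233), the tab at (330,268) and the brass post to the left at (278,236). The star's hub is near (167,286). I'll zoom in on the hexagon.

```bash
python3 - <<'E'
from h import *
im=cv2.imread("pics/w1.png")
cv2.imwrite("pics/w1c.png",cv2.resize(im[180:285,260:380],(686,600),interpolation=cv2.INTER_CUBIC))
E
```

```text
(no output)
```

View pics/w1c.png

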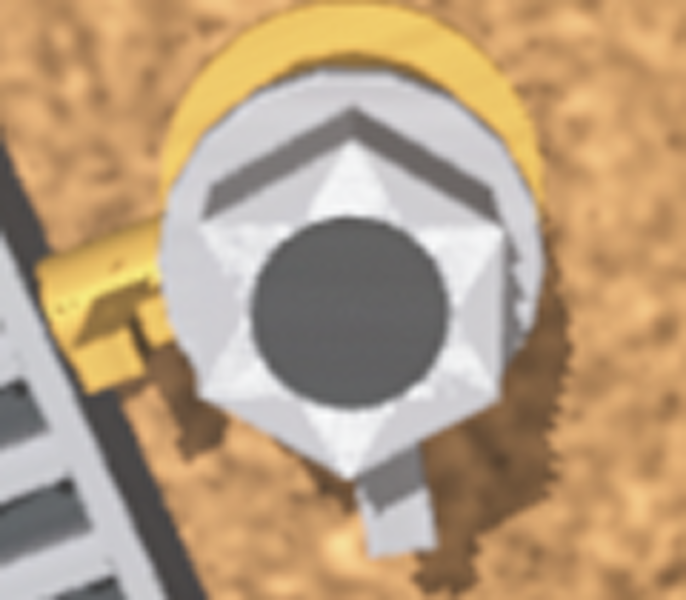

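The zoom shows the hexagon centred at full-picture (321.4,234.2), with its left and right flats vertical in the picture. The jaws are therefore already square to one pair of flats.

```bash
python3 - <<'E'
from h import *
a=np.load("w1s.npy");s=dict(position=a[:3],tool_rot=a[3:])
p=onz("wrist",(321.4,234.2),.073,s);print(p,totool([p[0],p[1],.069],s))
print(onz("wrist",(167,286),.048,s))
E
```

```text
[ 0.66062817 -0.21539859  0.073     ] [ 2.20888163  0.583029   95.77960688]
[ 0.5345378  -0.19510123  0.048     ]
```

>>> {"method": "send_rows", "body": {
  "xyz": [
    [1.5, 0.5, 15],
    [1.5, 0.5, 35],
    [1.5, 0.5, 55],
    [1.5, 0.5, 72],
    [1.5, 0.5, 84],
    [1.5, 0.5, 92],
    [1.5, 0.5, 95],
    [1.5, 0.5, 95],
    [1.5, 0.5, 95],
    [1.5, 0.5, 95]
  ],
  "dr": [
    [0, 0, 0],
    [0, 0, 0],
    [0, 0, 0],
    [0, 0, 0],
    [0, 0, 0],
    [0, 0, 0],
    [0, 0, 0],
    [0, 0, 0],
    [0, 0, 0],
    [0, 0, 0]
  ]
}}

```text
time: 2.65
position: [0.6614, -0.2162, 0.0717]
tool_rot: [2.733, 1.546, 0.002]
ft_force: [-0.3, -0.2, 0.5]
grip_width: 1.0
grip_force: 0.0
```

>>> {"method": "send_rows", "body": {
  "xyz": [
    [0, 0, 0],
    [0, 0, 0],
    [0, 0, 0],
    [0, 0, 0],
    [0, 0, 0],
    [0, 0, 0],
    [0, 0, 0],
    [0, 0, 0],
    [0, 0, 0],
    [0, 0, 0]
  ],
  "dr": [
    [0, 0, 0],
    [0, 0, 0],
    [0, 0, 0],
    [0, 0, 0],
    [0, 0, 0],
    [0, 0, 0],
    [0, 0, 0],
    [0, 0, 0],
    [0, 0, 0],
    [0, 0, 0]
  ],
  "jaw": 30,
  "grip_force": 35
}}

```text
time: 3.48
position: [0.6605, -0.216, 0.0703]
tool_rot: [-2.734, -1.547, 0.0]
ft_force: [0.6, 0.8, 1.2]
grip_width: 0.377
grip_force: 0.0
```

```bash
python3 - <<'E'
from h import *
s=get_state();print(s["time"],s["position"],s["ft_force"],s["torque"],s["grip_width"]*87,s["grip_force"])
E
```

```text
3.4833 [ 0.66053928 -0.21595244  0.07029887] [0.64701549 0.77253358 1.2314854 ] [0.04117271 0.00089018 0.01850281] 32.80088746229559 0.0
```

>>> {"method": "send_rows", "body": {
  "xyz": [
    [0, 0, 0],
    [0, 0, 0],
    [0, 0, 0],
    [0, 0, 0],
    [0, 0, 0],
    [0, 0, 0],
    [0, 0, 0],
    [0, 0, 0],
    [0, 0, 0],
    [0, 0, 0]
  ],
  "dr": [
    [0, 0, 0],
    [0, 0, 0],
    [0, 0, 0],
    [0, 0, 0],
    [0, 0, 0],
    [0, 0, 0],
    [0, 0, 0],
    [0, 0, 0],
    [0, 0, 0],
    [0, 0, 0]
  ],
  "jaw": 15,
  "grip_force": 35
}}

```text
time: 4.32
position: [0.6606, -0.216, 0.0704]
tool_rot: [2.734, 1.547, -0.0]
ft_force: [-1.1, 0.2, 0.5]
grip_width: 0.173
grip_force: 0.0
```

```bash
python3 - <<'E'
from h import *
s=get_state();im=get_image("wrist");cv2.imwrite("pics/w2.png",im[:,:,::-1])
print(s["time"],s["position"],s["ft_force"],s["torque"],s["grip_width"]*87,s["grip_force"])
E
```

```text
4.3167 [ 0.66056905 -0.21600793  0.07035999] [-1.12719917  0.19088602  0.4965518 ] [ 0.01091115 -0.03278235  0.00154494] 15.02189685422454 0.0
```

View pics/w2.png

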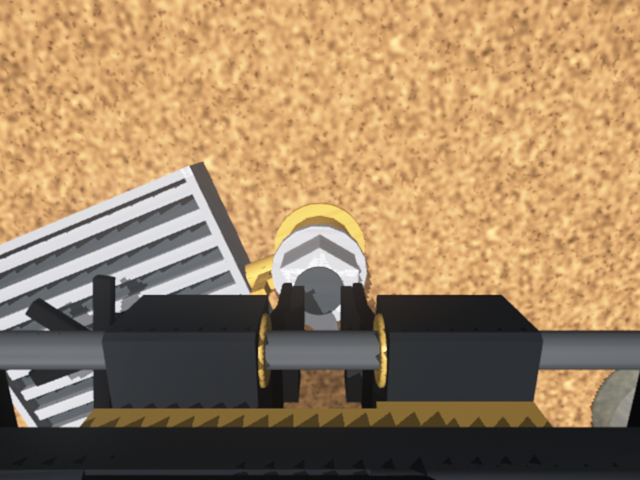

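```bash
python3 - <<'E'
from h import *
s=get_state();T=R.from_rotvec(s["tool_rot"])
for p in [(0,0,0),(0,0,.017),(.0095,.0075,.017),(.0095,.0075,-.02),(-.0095,.0075,.017),(.0095,.0075,-.05)]:
    print(p,proj("wrist",T.apply(p)+s["position"],s).round(1))
print(proj("wrist",(.6605,-.2158,.073),s), proj("wrist",(.6605,-.2158,.049),s))
im=get_image("top")
cv2.imwrite("pics/t2.png",cv2.resize(im[140:330,380:580,::-1],(632,600),interpolation=cv2.INTER_CUBIC))
print(proj("top",s["position"]))
E
```

```text
(0, 0, 0) [319.9 288.9]
(0, 0, 0.017) [320.1 276.1]
(0.0095, 0.0075, 0.017) [335.  258.3]
(0.0095, 0.0075, -0.02) [337.6 286. ]
(-0.0095, 0.0075, 0.017) [334.7 293.5]
(0.0095, 0.0075, -0.05) [340.7 318.2]
[319.5321369  290.80806757] [319.79055685 272.92853455]
[468.7466962  213.16404009]
```

View pics/t2.png

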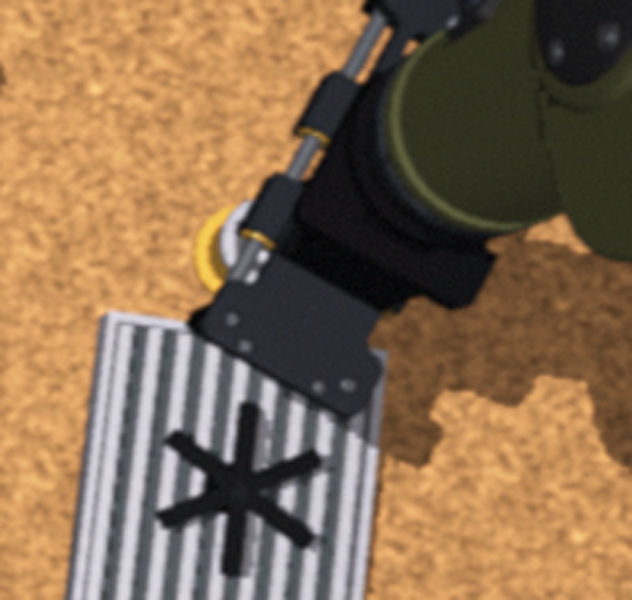

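The crop from above only shows the hand hiding the cap. The wrist view shows the fingers at (290,285) and (345,285), closed to 15 mm over the cap without touching it. The scale between the two openings (72 mm for about 171 px) puts the fingertips about 177 mm from the camera. That is about 20 mm behind the TCP, not 17 mm ahead of it, so the real tips sit about 37 mm higher than stated. I'll open and go lower in steps, watching the force.

>>> {"method": "send_rows", "body": {
  "xyz": [
    [0, 0, 0],
    [0, 0, 0],
    [0, 0, 0],
    [0, 0, 0],
    [0, 0, 0],
    [0, 0, 0],
    [0, 0, 0],
    [0, 0, 0],
    [0, 0, 0],
    [0, 0, 0]
  ],
  "dr": [
    [0, 0, 0],
    [0, 0, 0],
    [0, 0, 0],
    [0, 0, 0],
    [0, 0, 0],
    [0, 0, 0],
    [0, 0, 0],
    [0, 0, 0],
    [0, 0, 0],
    [0, 0, 0]
  ],
  "jaw": 62
}}

```text
time: 5.25
position: [0.6605, -0.216, 0.0704]
tool_rot: [2.734, 1.547, -0.0]
ft_force: [0.2, -0.9, 0.9]
grip_width: 0.702
grip_force: 0.0
```

>>> {"method": "send_rows", "body": {
  "xyz": [
    [0, 0, 3],
    [0, 0, 6],
    [0, 0, 9],
    [0, 0, 12],
    [0, 0, 15],
    [0, 0, 18],
    [0, 0, 20],
    [0, 0, 20],
    [0, 0, 20],
    [0, 0, 20]
  ],
  "dr": [
    [0, 0, 0],
    [0, 0, 0],
    [0, 0, 0],
    [0, 0, 0],
    [0, 0, 0],
    [0, 0, 0],
    [0, 0, 0],
    [0, 0, 0],
    [0, 0, 0],
    [0, 0, 0]
  ]
}}

```text
time: 6.08
position: [0.6607, -0.216, 0.0505]
tool_rot: [2.734, 1.547, 0.0]
ft_force: [0.7, -0.0, 0.5]
grip_width: 0.711
grip_force: 0.0
```

>>> {"method": "send_rows", "body": {
  "xyz": [
    [0, 0, 3],
    [0, 0, 6],
    [0, 0, 9],
    [0, 0, 12],
    [0, 0, 15],
    [0, 0, 16],
    [0, 0, 16],
    [0, 0, 16],
    [0, 0, 16],
    [0, 0, 16]
  ],
  "dr": [
    [0, 0, 0],
    [0, 0, 0],
    [0, 0, 0],
    [0, 0, 0],
    [0, 0, 0],
    [0, 0, 0],
    [0, 0, 0],
    [0, 0, 0],
    [0, 0, 0],
    [0, 0, 0]
  ]
}}

```text
time: 6.92
position: [0.6608, -0.216, 0.0346]
tool_rot: [2.734, 1.547, 0.0]
ft_force: [0.2, 0.2, 0.9]
grip_width: 0.709
grip_force: 0.0
```

>>> {"method": "send_rows", "body": {
  "xyz": [
    [0, 0, 0],
    [0, 0, 0],
    [0, 0, 0],
    [0, 0, 0],
    [0, 0, 0],
    [0, 0, 0],
    [0, 0, 0],
    [0, 0, 0],
    [0, 0, 0],
    [0, 0, 0]
  ],
  "dr": [
    [0, 0, 0],
    [0, 0, 0],
    [0, 0, 0],
    [0, 0, 0],
    [0, 0, 0],
    [0, 0, 0],
    [0, 0, 0],
    [0, 0, 0],
    [0, 0, 0],
    [0, 0, 0]
  ],
  "jaw": 15,
  "grip_force": 35
}}

```text
time: 7.75
position: [0.6592, -0.2151, 0.0342]
tool_rot: [-2.732, -1.546, 0.003]
ft_force: [-4.7, 2.5, 4.2]
grip_width: 0.408
grip_force: 34.8
```

Now it is gripping the hexagon: 35.5 mm opening at 35 N. I'll centre it and turn clockwise, which is + about tool z.

>>> {"method": "send_rows", "body": {
  "xyz": [
    [0, -1.8, 0],
    [0, -1.8, 0],
    [0, -1.8, 0],
    [0, -1.8, 0],
    [0, -1.8, 0],
    [0, -1.8, 0],
    [0, -1.8, 0],
    [0, -1.8, 0],
    [0, -1.8, 0],
    [0, -1.8, 0]
  ],
  "dr": [
    [0, 0, 0],
    [0, 0, 0.08],
    [0, 0, 0.17],
    [0, 0, 0.26],
    [0, 0, 0.35],
    [0, 0, 0.44],
    [0, 0, 0.53],
    [0, 0, 0.62],
    [0, 0, 0.7],
    [0, 0, 0.75]
  ]
}}

```text
time: 8.58
position: [0.6594, -0.2155, 0.0343]
tool_rot: [3.111, 0.433, 0.002]
ft_force: [-0.0, 0.2, 0.2]
grip_width: 0.411
grip_force: 34.8
```

```bash
cat > st.py <<'E'
from h import *
s=get_state();M=R.from_rotvec(s["tool_rot"]).as_matrix()
print(round(s["time"],2),s["position"].round(4) if hasattr(s["position"],'round') else np.round(s["position"],4),"yaw",np.degrees(np.arctan2(M[1,0],M[0,0])).round(2),"tilt",np.degrees(np.arccos(-M[2,2])).round(2),"F",np.round(s["ft_force"],2),"M",np.round(s["torque"],3),"w",round(s["grip_width"]*87,1),"g",round(s["grip_force"],1),"q",np.round(s["joint_positions"],2))
E
python3 st.py
```

```text
8.58 [ 0.6594 -0.2155  0.0343] yaw 15.84 tilt 0.08 F [-0.01  0.21  0.16] M [0.257 0.203 0.169] w 35.8 g 34.8 q [ 0.46  0.54 -0.26  1.5   0.15  1.12 -1.11]
```

>>> {"method": "send_rows", "body": {
  "xyz": [
    [0, 0, 0],
    [0, 0, 0],
    [0, 0, 0],
    [0, 0, 0],
    [0, 0, 0],
    [0, 0, 0],
    [0, 0, 0],
    [0, 0, 0],
    [0, 0, 0],
    [0, 0, 0]
  ],
  "dr": [
    [0, 0, 0.04],
    [0, 0, 0.08],
    [0, 0, 0.12],
    [0, 0, 0.16],
    [0, 0, 0.2],
    [0, 0, 0.24],
    [0, 0, 0.28],
    [0, 0, 0.32],
    [0, 0, 0.36],
    [0, 0, 0.4]
  ]
}}

```text
time: 9.42
position: [0.6594, -0.2156, 0.0343]
tool_rot: [3.135, -0.188, 0.001]
ft_force: [-2.8, 0.0, 2.2]
grip_width: 0.409
grip_force: 35.6
```

```bash
python3 st.py
```

```text
9.42 [ 0.6594 -0.2156  0.0343] yaw -6.85 tilt 0.1 F [-2.76  0.01  2.21] M [0.038 0.451 1.342] w 35.6 g 35.6 q [ 0.41  0.53 -0.18  1.51  0.1   1.11 -1.48]
```

The moment has risen to 1.34 N m after 1.15 rad, so the cap is at its stop. I'll hold briefly, then release and rise.

>>> {"method": "send_rows", "body": {
  "xyz": [
    [0, 0, 0],
    [0, 0, 0],
    [0, 0, 0],
    [0, 0, 0],
    [0, 0, 0],
    [0, 0, 0],
    [0, 0, 0],
    [0, 0, 0],
    [0, 0, 0],
    [0, 0, 0]
  ],
  "dr": [
    [0, 0, 0.02],
    [0, 0, 0.03],
    [0, 0, 0.03],
    [0, 0, 0.03],
    [0, 0, 0.03],
    [0, 0, 0.01],
    [0, 0, -0.01],
    [0, 0, -0.03],
    [0, 0, -0.03],
    [0, 0, -0.03]
  ]
}}

```text
time: 10.25
position: [0.6598, -0.2156, 0.0343]
tool_rot: [-3.138, 0.145, -0.003]
ft_force: [5.6, -2.6, -3.7]
grip_width: 0.409
grip_force: 34.9
```

```bash
python3 st.py
```

```text
10.25 [ 0.6598 -0.2156  0.0343] yaw -5.31 tilt 0.12 F [ 5.6  -2.58 -3.68] M [-0.457 -1.006  0.036] w 35.6 g 34.9 q [ 0.42  0.53 -0.19  1.5   0.1   1.11 -1.46]
```

>>> {"method": "send_rows", "body": {
  "xyz": [
    [0, 0, 0],
    [0, 0, 0],
    [0, 0, 0],
    [0, 0, 0],
    [0, 0, 0],
    [0, 0, 0],
    [0, 0, -10],
    [0, 0, -40],
    [0, 0, -80],
    [0, 0, -120]
  ],
  "dr": [
    [0, 0, 0],
    [0, 0, 0],
    [0, 0, 0],
    [0, 0, 0],
    [0, 0, 0],
    [0, 0, 0],
    [0, 0, 0],
    [0, 0, 0],
    [0, 0, 0],
    [0, 0, 0]
  ],
  "jaw": 87
}}

```text
time: 11.08
position: [0.6581, -0.2147, 0.1554]
tool_rot: [-3.138, 0.141, 0.003]
ft_force: [1.7, 0.6, -0.3]
grip_width: 0.982
grip_force: 0.0
```

```bash
python3 st.py; python3 - <<'E'
from h import *
s=get_state();im=get_image("wrist");cv2.imwrite("pics/w3.png",im[:,:,::-1])
np.save("w3s.npy",np.r_[s["position"],s["tool_rot"]])
E
```

```text
11.08 [ 0.6581 -0.2147  0.1554] yaw -5.16 tilt 0.13 F [ 1.7   0.6  -0.35] M [-0.037 -0.087 -0.011] w 85.4 g 0.0 q [ 0.42  0.44 -0.19  1.39  0.08  1.33 -1.44]
```

View pics/w3.png

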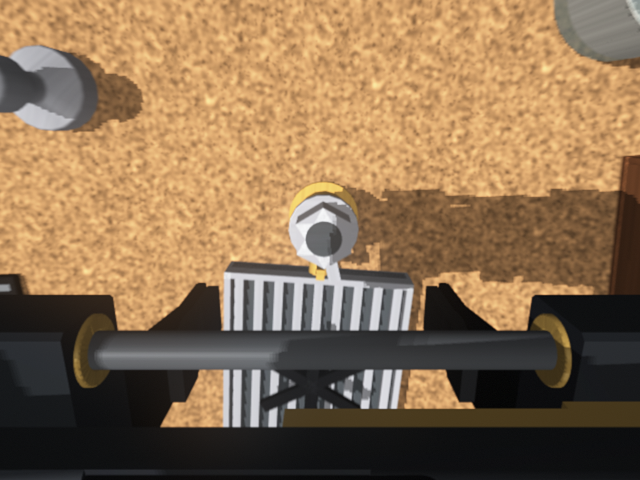

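The tab at (333,270) now touches the brass post at (318,272), so the cap is home. Next I'll move above the pitcher, turning the jaws to its plain sides.

>>> {"method": "send_rows", "body": {
  "xyz": [
    [-9, -17, -20],
    [-25, -47, -40],
    [-43, -81, -40],
    [-61, -115, -40],
    [-79, -149, -40],
    [-97, -183, -40],
    [-115, -217, -40],
    [-133, -251, -40],
    [-151, -285, -40],
    [-169, -319, -40]
  ],
  "dr": [
    [0, 0, 0],
    [0, 0, 0],
    [0, 0, 0],
    [0, 0, 0],
    [0, 0, 0],
    [0, 0, 0],
    [0, 0, 0],
    [0, 0, 0],
    [0, 0, 0],
    [0, 0, 0]
  ],
  "jaw": 87
}}

```text
time: 11.97
position: [0.5185, 0.1195, 0.1953]
tool_rot: [3.138, -0.142, 0.002]
ft_force: [0.8, 0.5, 0.6]
grip_width: 1.0
grip_force: 0.0
```

>>> {"method": "send_rows", "body": {
  "xyz": [
    [-17, -32, 0],
    [-33, -62, 0],
    [-48, -90, 5],
    [-60, -113, 10],
    [-68, -128, 20],
    [-71, -133, 25],
    [-71, -133, 25],
    [-71, -133, 25],
    [-71, -133, 25],
    [-71, -133, 25]
  ],
  "dr": [
    [0, 0, -0.1],
    [0, 0, -0.2],
    [0, 0, -0.3],
    [0, 0, -0.4],
    [0, 0, -0.5],
    [0, 0, -0.6],
    [0, 0, -0.7],
    [0, 0, -0.8],
    [0, 0, -0.875],
    [0, 0, -0.875]
  ]
}}

```text
time: 12.8
position: [0.4607, 0.257, 0.1699]
tool_rot: [2.901, 1.204, 0.001]
ft_force: [-0.2, 1.1, 0.3]
grip_width: 0.997
grip_force: 0.0
```

```bash
python3 st.py; python3 - <<'E'
from h import *
s=get_state();im=get_image("wrist");cv2.imwrite("pics/w4.png",im[:,:,::-1])
np.save("w4s.npy",np.r_[s["position"],s["tool_rot"]])
E
```

```text
12.8 [0.4607 0.257  0.1699] yaw 45.09 tilt 0.05 F [-0.22  1.05  0.28] M [-0.032 -0.027  0.011] w 86.8 g 0.0 q [-0.01  0.11 -0.58  1.78  0.07  1.27 -1.39]
```

View pics/w4.png

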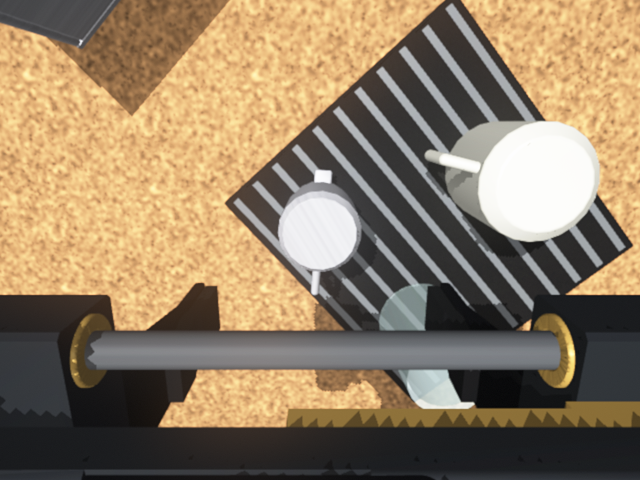

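The wrist view shows the pitcher's base centred at about (318.5,230.5), the lip at (323,175) and the handle running down to (316,290). The jaws are within about 3.5° of the plain sides, and the tumbler at (410,300) clears the right finger.

```bash
python3 - <<'E'
from h import *
a=np.load("w4s.npy");s=dict(position=a[:3],tool_rot=a[3:])
p=onz("wrist",(318.5,230.5),.08,s);print(p,totool([p[0],p[1],.026],s))
print(onz("top",(170.3,345.8),.08))
E
```

```text
[0.46351959 0.26195744 0.08      ] [  5.45539194  -1.60430426 143.95160783]
[0.45900919 0.25783823 0.08      ]
```

>>> {"method": "send_rows", "body": {
  "xyz": [
    [4, -2.5, 15],
    [4, -2.5, 35],
    [4, -2.5, 60],
    [4, -2.5, 85],
    [4, -2.5, 105],
    [4, -2.5, 120],
    [4, -2.5, 132],
    [4, -2.5, 140],
    [4, -2.5, 144],
    [4, -2.5, 144]
  ],
  "dr": [
    [0, 0, 0.06],
    [0, 0, 0.06],
    [0, 0, 0.06],
    [0, 0, 0.06],
    [0, 0, 0.06],
    [0, 0, 0.06],
    [0, 0, 0.06],
    [0, 0, 0.06],
    [0, 0, 0.06],
    [0, 0, 0.06]
  ]
}}

```text
time: 13.68
position: [0.4616, 0.2612, 0.025]
tool_rot: [2.938, 1.113, -0.001]
ft_force: [-0.1, 0.3, 0.8]
grip_width: 0.998
grip_force: 0.0
```

>>> {"method": "send_rows", "body": {
  "xyz": [
    [0, 0, 0],
    [0, 0, 0],
    [0, 0, 0],
    [0, 0, 0],
    [0, 0, 0],
    [0, 0, 0],
    [0, 0, 0],
    [0, 0, 0],
    [0, 0, 0],
    [0, 0, 0]
  ],
  "dr": [
    [0, 0, 0],
    [0, 0, 0],
    [0, 0, 0],
    [0, 0, 0],
    [0, 0, 0],
    [0, 0, 0],
    [0, 0, 0],
    [0, 0, 0],
    [0, 0, 0],
    [0, 0, 0]
  ],
  "jaw": 40,
  "grip_force": 25
}}

```text
time: 14.52
position: [0.462, 0.2613, 0.0256]
tool_rot: [2.937, 1.113, 0.001]
ft_force: [-0.6, -1.0, 3.3]
grip_width: 0.621
grip_force: 25.0
```

```bash
python3 st.py
```

```text
14.52 [0.462  0.2613 0.0256] yaw 41.52 tilt 0.03 F [-0.64 -1.01  3.3 ] M [-0.162 -0.059  0.061] w 54.1 g 25.0 q [-0.06  0.28 -0.56  1.92  0.18  0.99 -1.55]
```

Gripped at 54 mm and 25 N. I'll tighten the grip and lift.

>>> {"method": "send_rows", "body": {
  "xyz": [
    [0, 0, 0],
    [0, 0, 0],
    [0, 0, 0],
    [0, 0, -3],
    [0, 0, -8],
    [0, 0, -15],
    [0, 0, -25],
    [0, 0, -40],
    [0, 0, -60],
    [0, 0, -80]
  ],
  "dr": [
    [0, 0, 0],
    [0, 0, 0],
    [0, 0, 0],
    [0, 0, 0],
    [0, 0, 0],
    [0, 0, 0],
    [0, 0, 0],
    [0, 0, 0],
    [0, 0, 0],
    [0, 0, 0]
  ],
  "grip_force": 40
}}

```text
time: 15.35
position: [0.4613, 0.2614, 0.1065]
tool_rot: [-2.937, -1.114, 0.001]
ft_force: [1.0, 0.4, -1.3]
grip_width: 0.618
grip_force: 40.0
```

```bash
python3 st.py; python3 - <<'E'
from h import *
s=get_state();im=get_image("side");w=get_image("wrist")
p=s["position"]; px=proj("side",p+[0,0,.03]);print(px)
x,y=px.astype(int);c=im[max(0,y-110):y+90,max(0,x-110):x+110,::-1]
a=cv2.resize(c,(528,480),interpolation=cv2.INTER_CUBIC)
b=cv2.resize(w[180:480,230:420,::-1],(272,430))
o=np.zeros((480,800,3),np.uint8);o[:,:528]=a;o[:430,528:]=b
cv2.imwrite("pics/sw5.png",o)
# candidate tilt/height refs in side view
for z in (0,.03,.05,.0705): print(z,proj("side",p+[0,0,z-.0]))
print(max(0,y-110),max(0,x-110))
E
```

```text
15.35 [0.4613 0.2614 0.1065] yaw 41.55 tilt 0.03 F [ 0.97  0.36 -1.27] M [ 0.011 -0.093 -0.06 ] w 53.8 g 40.0 q [-0.03  0.18 -0.58  1.85  0.11  1.15 -1.5 ]
[302.72718925 318.08418523]
0 [303.24858398 331.04751345]
0.03 [302.72718925 318.08418523]
0.05 [302.36781881 309.14923295]
0.0705 [301.98921533 299.7360937 ]
208 192
```

View pics/sw5.png

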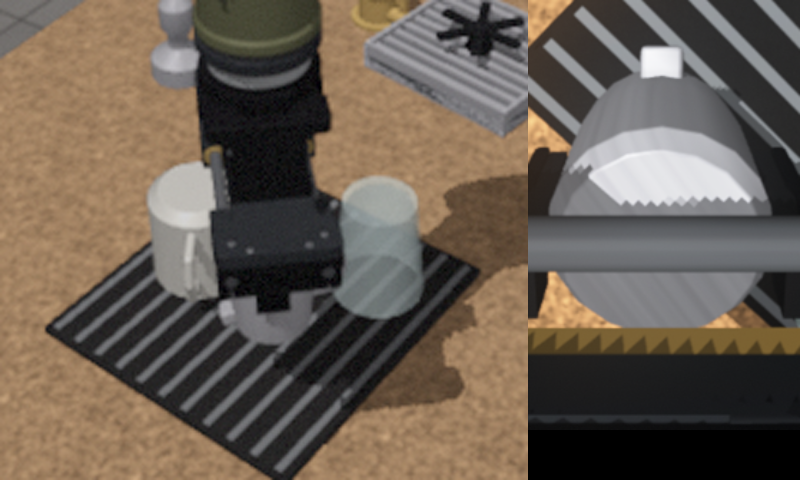

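The side and wrist crops show the pitcher held upright and centred between the jaws, clear of the mat, with the tumbler and mug undisturbed. Its rim is about 17.6 mm below the TCP. I'll carry it to the star.

>>> {"method": "send_rows", "body": {
  "xyz": [
    [0, 0, -20],
    [-3, 4, -45],
    [-16, 25, -55],
    [-35, 55, -55],
    [-54, 84, -55],
    [-73, 113, -55],
    [-92, 143, -55],
    [-111, 172, -55],
    [-130, 202, -55],
    [-149, 231, -55]
  ],
  "dr": [
    [0, 0, 0],
    [0, 0, 0],
    [0, 0, 0],
    [0, 0, 0],
    [0, 0, 0],
    [0, 0, 0],
    [0, 0, 0],
    [0, 0, 0],
    [0, 0, 0],
    [0, 0, 0]
  ]
}}

```text
time: 16.28
position: [0.5029, -0.0122, 0.1599]
tool_rot: [2.937, 1.114, -0.001]
ft_force: [0.2, 0.5, -1.2]
grip_width: 0.618
grip_force: 40.0
```

>>> {"method": "send_rows", "body": {
  "xyz": [
    [-19, 29, 0],
    [-38, 59, 0],
    [-57, 88, 0],
    [-75, 116, 0],
    [-88, 137, 10],
    [-97, 151, 25],
    [-101, 157, 40],
    [-101, 157, 55],
    [-101, 157, 62],
    [-101, 157, 62]
  ],
  "dr": [
    [0, 0, 0],
    [0, 0, 0],
    [0, 0, 0],
    [0, 0, 0],
    [0, 0, 0],
    [0, 0, 0],
    [0, 0, 0],
    [0, 0, 0],
    [0, 0, 0],
    [0, 0, 0]
  ]
}}

```text
time: 17.12
position: [0.53, -0.194, 0.0958]
tool_rot: [-2.934, -1.113, 0.006]
ft_force: [-0.4, 0.6, -1.4]
grip_width: 0.616
grip_force: 40.0
```

```bash
python3 st.py; python3 - <<'E'
from h import *
s=get_state();print(totool([.5315,-.1955,.07],s))
E
```

```text
17.12 [ 0.53   -0.194   0.0958] yaw 41.54 tilt 0.28 F [-0.43  0.59 -1.42] M [-0.022 -0.039  0.025] w 53.6 g 40.0 q [ 0.47  0.23 -0.19  1.79  0.05  1.14 -0.58]
[ 0.16446649  2.26493241 25.77112033]
```

Centred within about 2 mm. I'll lower to just before contact, where the TCP would be at about 0.066, then press in measured steps.

>>> {"method": "send_rows", "body": {
  "xyz": [
    [0, 1.5, 4],
    [0, 1.5, 8],
    [0, 1.5, 12],
    [0, 1.5, 16],
    [0, 1.5, 20],
    [0, 1.5, 23],
    [0, 1.5, 26],
    [0, 1.5, 27],
    [0, 1.5, 27],
    [0, 1.5, 27]
  ],
  "dr": [
    [0, 0, 0],
    [0, 0, 0],
    [0, 0, 0],
    [0, 0, 0],
    [0, 0, 0],
    [0, 0, 0],
    [0, 0, 0],
    [0, 0, 0],
    [0, 0, 0],
    [0, 0, 0]
  ]
}}

```text
time: 17.95
position: [0.5329, -0.1961, 0.0714]
tool_rot: [2.937, 1.114, 0.0]
ft_force: [-0.5, 0.2, -1.3]
grip_width: 0.618
grip_force: 40.0
```

```bash
python3 st.py
```

```text
17.95 [ 0.5329 -0.1961  0.0714] yaw 41.53 tilt 0.0 F [-0.46  0.19 -1.27] M [-0.045  0.044  0.004] w 53.7 g 40.0 q [ 0.47  0.25 -0.18  1.81  0.05  1.09 -0.58]
```

>>> {"method": "send_rows", "body": {
  "xyz": [
    [0, 0, 1],
    [0, 0, 2],
    [0, 0, 3],
    [0, 0, 4],
    [0, 0, 5],
    [0, 0, 6],
    [0, 0, 7],
    [0, 0, 8],
    [0, 0, 8],
    [0, 0, 8]
  ],
  "dr": [
    [0, 0, 0],
    [0, 0, 0],
    [0, 0, 0],
    [0, 0, 0],
    [0, 0, 0],
    [0, 0, 0],
    [0, 0, 0],
    [0, 0, 0],
    [0, 0, 0],
    [0, 0, 0]
  ]
}}

```text
time: 18.78
position: [0.5329, -0.196, 0.0636]
tool_rot: [2.937, 1.114, 0.0]
ft_force: [-0.9, 0.8, 2.7]
grip_width: 0.62
grip_force: 40.0
```

```bash
python3 st.py
```

```text
18.78 [ 0.5329 -0.196   0.0636] yaw 41.53 tilt 0.01 F [-0.92  0.79  2.73] M [0.149 0.367 0.043] w 53.9 g 40.0 q [ 0.47  0.26 -0.18  1.81  0.05  1.07 -0.58]
```

>>> {"method": "send_rows", "body": {
  "xyz": [
    [0, 0, 1.5],
    [0, 0, 3],
    [0, 0, 4.5],
    [0, 0, 6],
    [0, 0, 7.5],
    [0, 0, 9],
    [0, 0, 10],
    [0, 0, 10.5],
    [0, 0, 10.5],
    [0, 0, 10.5]
  ],
  "dr": [
    [0, 0, 0],
    [0, 0, 0],
    [0, 0, 0],
    [0, 0, 0],
    [0, 0, 0],
    [0, 0, 0],
    [0, 0, 0],
    [0, 0, 0],
    [0, 0, 0],
    [0, 0, 0]
  ]
}}

```text
time: 19.62
position: [0.533, -0.196, 0.0531]
tool_rot: [2.937, 1.114, 0.0]
ft_force: [-2.0, 1.3, 5.8]
grip_width: 0.618
grip_force: 40.0
```

```bash
python3 st.py; python3 - <<'E'
from h import *
f=[]
for i in range(8):
    im=get_image("side"); f.append(get_state()["ft_force"][2])
print(np.mean(f),np.std(f))
# dark star arm-tip pixels in side view vs. rest picture
old=cv2.imread("pics/side0.png")[:,:,::-1]
for nm,i in(("rest",old),("now",im)):
    c=i[195:245,365:425]; m=(c.max(2)<40); m[:, :]=m
    ys,xs=np.nonzero(m); print(nm,len(xs))
cv2.imwrite("pics/s6.png",cv2.resize(np.hstack([old[170:260,340:450],im[170:260,340:450]])[:,:,::-1],(800,327),interpolation=cv2.INTER_CUBIC))
for z in (.048,.036): print(z,proj("side",(.5315,-.1955,z)))
E
```

```text
19.62 [ 0.533  -0.196   0.0531] yaw 41.53 tilt 0.01 F [-1.98  1.34  5.8 ] M [0.283 0.621 0.042] w 53.8 g 40.0 q [ 0.46  0.27 -0.18  1.82  0.06  1.05 -0.59]
5.946271121008367 0.7292678909272745
rest 312
now 459
0.048 [391.46647728 217.66347324]
0.036 [391.12019779 221.89279364]
```

The force rise of about 7.2 N points to roughly 11 mm of travel, and the TCP height gives about 12.5 mm. As a cross-check I'll measure the shift of the star's arm tips in the side view, without viewing it.

```bash
python3 - <<'E'
from h import *
im=get_image("side")[:,:,::-1].copy();old=cv2.imread("pics/side0.png")
g0=cv2.cvtColor(old,6);g1=cv2.cvtColor(im,6);c=np.array([.5315,-.1955])
for k in range(6):
    a=np.radians(-9+60*k);d=np.array([np.cos(a),np.sin(a)])
    t=proj("side",np.r_[c+.040*d,.048]);e=proj("side",np.r_[c+.040*d,.036])
    x,y=t.round().astype(int);T=g0[y-5:y+6,x-6:x+7];S=g1[y-9:y+16,x-11:x+12]
    r=cv2.matchTemplate(S,T,cv2.TM_CCOEFF_NORMED);_,v,_,l=cv2.minMaxLoc(r)
    print(k,t.round(1),"12mm=",(e-t).round(1),"shift",l[0]-5,l[1]-4,"score",round(v,2))
# pitcher edges: bright grey row runs just above the expected rim
h=cv2.cvtColor(im,cv2.COLOR_BGR2HSV)
for z in (.040,.044,.048,.052,.056):
    u,v=proj("side",(.5315,-.1955,z)).round().astype(int)
    row=h[v+6,u-30:u+31];print(z,v+6,u-30,"".join("#" if q[2]<60 else ("." if q[1]<60 else "o") for q in row))
E
```

```text
0 [377.8 211.4] 12mm= [-0.3  4.2] shift -4 2 score 0.47
1 [375.5 220.7] 12mm= [-0.3  4.2] shift 0 5 score 0.86
2 [389.4 227.3] 12mm= [-0.3  4.3] shift 0 6 score 0.61
3 [405.6 224.2] 12mm= [-0.4  4.3] shift 1 5 score 0.68
4 [407.2 214.7] 12mm= [-0.4  4.2] shift 2 4 score 0.73
5 [393.4 208.5] 12mm= [-0.3  4.2] shift 4 1 score 0.32
0.04 226 361 .............#########.......................................
0.044 225 361 .................####........................................
0.048 224 361 .............................................................
0.052 222 362 ..........................................######.............
0.056 221 362 ..........................................######.............
```

All three estimates agree: force about 11 mm, height about 12.5 mm, and picture shift about 4–6 px, or roughly 12–15 mm. I'll hold a moment longer, then hand in.

>>> {"method": "send_rows", "body": {
  "xyz": [
    [0, 0, 0],
    [0, 0, 0],
    [0, 0, 0],
    [0, 0, 0],
    [0, 0, 0],
    [0, 0, 0],
    [0, 0, 0],
    [0, 0, 0],
    [0, 0, 0],
    [0, 0, 0]
  ],
  "dr": [
    [0, 0, 0],
    [0, 0, 0],
    [0, 0, 0],
    [0, 0, 0],
    [0, 0, 0],
    [0, 0, 0],
    [0, 0, 0],
    [0, 0, 0],
    [0, 0, 0],
    [0, 0, 0]
  ]
}}

```text
time: 20.9
position: [0.533, -0.196, 0.0531]
tool_rot: [2.937, 1.114, 0.0]
ft_force: [-2.1, 1.4, 5.8]
grip_width: 0.618
grip_force: 40.0
```

```bash
python3 st.py; python3 -c "
from bench import *
print(close_job())"
```

```text
20.9 [ 0.533  -0.196   0.0531] yaw 41.53 tilt 0.01 F [-2.13  1.39  5.82] M [0.184 0.523 0.043] w 53.7 g 40.0 q [ 0.47  0.27 -0.18  1.82  0.06  1.05 -0.59]
the job is handed in; nothing more can be done
None
```

I handed the job in at about 21 s with the cap turned home to its stop and the upturned pitcher held on the star, pressed an estimated 11–13 mm; no verdict came back, and centring rests on position estimates rather than a final look.

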